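# Lay the glove carton on its back against the sill

### The arm

A 7-joint arm with a two-finger parallel gripper is mounted at the origin on the work surface. World frame = base frame: x ahead of the robot, y to its left, z up, the work surface at z = 0. Lengths are in m, angles in rad, forces in N, time in s.
With the tool pointing down it reaches from about 0.425 to 1.025 m from the base axis. Payload 9.4 kg.
Tool frame: the origin (TCP) lies at the very end of the fingers, on their centre line; the grasp point (between the pads) lies r.hold_point_z behind it (r.hold_point_z is the distance from the TCP to the grasp point, in m); x points along the fingers, z is the direction in which the jaws open and shut, and the axes are right-handed (so a half turn about x gives the same grasp; the last joint's range is limited). The gripper opens to 85 mm and grips with 20 to 120 N. Pads are 22 mm wide; open, the fingers measure 114 mm over their backs; the gripper's body (76 mm by 85 mm) begins 54 mm behind the grasp point. The pads swing forward as they close: fully open they stand 13 mm farther back than shut.
Start: joints at [-1.381, 0.599, -0.003, 1.599, 0.002, 0.943, -0.08], TCP at [0.191, 0.699, 0.231] pointing down, gripper open.
Joint ranges: [-2.57, 2.57], [-0.35, 1.97], [-1.29, 1.29], [0.11, 2.56], [-1.05, 4.19], [0.11, 1.86], [-2.63, 2.63]. Speed limits (rad/s): [2.22, 2.22, 3.01, 3.01, 3.14, 3.14, 3.14].

### API

Orientations are given as a rotation vector (axis times angle).
In Python, from workcell import r, get_image, get_calibration gives the robot as it stands.
- The arm moves only by the shell command python3 -m crank 'ROWS'. ROWS is JSON, a list of rows, each an object of numbers: "dx", "dy", "dz": the shift along the world's x, y, z in mm; "spin": the turn about the world's z in degrees; "gripper": the finger opening in mm, from 0 to 85.4. In form: [{"dx": .., "dy": .., "dz": .., "spin": .., "gripper": ..}, ...]. A call has 1 to 20 rows; each row is the pose to reach, as a shift and turn from the pose measured when the call began; what a row does not reach only later rows make up. A row lasts 1/12 s, in which the tool goes at most 41.7 mm and 7.16 degrees, less where a joint would pass 70% of its speed; a pose out of reach is approached as far as the arm can. A call with a gripper value outside its range is refused whole. The fingers move at their own pace and stop on an object; the grip force is fixed at half the most. Time passes only in rows, so rows that repeat a pose let the fingers close. It gives the time, the measured TCP pose, the force and the opening at its end, in the units of the state.
- r.read_state(): the state, without advancing time (a new reading comes with each control period).
- get_image(name): name is "scene" or "top" or "wrist"; returns the picture (420x560x3 uint8, red, green, blue); there is no depth.
- get_calibration(name): a dict with "fx", "fy", "cx", "cy" (pixels), "D" ([k1, k2, p1, p2, k3] as OpenCV has them; the pictures are not rectified), "extrinsics" (4x4, takes a point from world to camera coordinates). Camera axes: x right, y down, z forward; pixel columns grow to the right and rows downward; lengths in m; the calibration is good to about 2 mm. A picture is of the moment at which its call begins: read the wrist's pose just before it. get_calibration takes no time and is no camera call; for the wrist camera it gives the pose at the moment of the call.
- r.job_done(): hands the job in, once; it reports no verdict.
The state is a dict: "clock": time; "qpos": joint angles; "qvel": joint speeds; "joint_efforts": joint torques, N m; "tool_pos": TCP position; "tcp_rot": TCP orientation; "force": force on the tool from outside, world axes, zero at the start; "ft_torque": the same for the moment, N m; "finger_gap": finger opening in m.
Only numpy, scipy, OpenCV 4.12 (cv2) and the standard library are available. Lean on these libraries where they do the work, as an engineer would, in place of code of your own. Each camera call takes 0.05 s, during which the arm holds its last target.

### The job

The carton of disposable gloves is standing on its long edge with the slot facing the arm. Push it over onto its back so that the slot faces up, then push it along the counter until its long side lies flat against the raised wooden sill. Only push it: do not grip it or lift it, and leave the tin, the jar, the sauce bottle and the scale where they are.

Things in the scene. Friction and masses are not known exactly. Their poses are not given: they have to be found in the camera images.
- glove_box: White stiff carton, two grey bands, 0.2-0.45 kg, loose. Origin at its centre; 62 mm along its x, 200 along y, 105 along z. Starts standing, z up, origin 52.5 mm above the counter, -x face (slot) towards the robot within 25 degrees. Pushed low it slides; pushed high it tips over its far bottom edge and falls once leaned 31 degrees. On its back: 62 mm high, z axis towards the sill.
- slot (a point): Centre of the carton's 200 by 105 mm slot face, 31 mm from its centre towards -x. The slot is a flat dark oval marking, 110 by 40 mm, nothing to hook into. Its height is 52.5 mm as the carton stands and 62 mm when the carton lies slot up.
- sill: Fixed raised wooden sill along the far side of the counter, 120 mm deep, 1000 mm long along its y, 45 mm high, turned up to 7 degrees. Origin at the foot of its upright near face, midway along it; its x axis points away from the robot, square to that face. The carton's +z face (200 by 62 mm) must meet this near face. Small counter things stand on the sill, 180 mm or more to either side.
- tin: Bystander: bare steel tin, 60 mm across, 115 mm tall, loose, upright. Origin at the centre of its underside.
- jar: Bystander: amber glass jar with steel lid, 66 mm across, 90 mm tall, loose, upright. Origin at the centre of its underside.
- sauce: Bystander: red plastic sauce bottle with white cap, 54 mm across, 150 mm tall, loose, upright. Origin at the centre of its underside.
- scale: Bystander: white kitchen scale, 170 mm along its x, 150 mm along its y, with a round platter, 40 mm high in all, loose. Origin at the centre of its underside.
Not all that is in view belongs to the job. What is meant by the glove_box is not blue or turquoise, and is the larger of those in its own colour.

How it is judged:
On the way, in this order (a step that is already met when the one before it is completed fails the run):
1. the carton lies flat on its back, slot up (angle between glove_box's own x axis and vertical above 3.05 rad and height (world z) of glove_box below 0.035 m), for 0.2 s.
2. its long side lies flat against the sill (x of glove_box in the frame of sill above -0.0585 m and angle between the z axis of glove_box and the x axis of sill, either way round below 0.07 rad), for 0.2 s.
At the end, for the whole second after the job is handed in: The carton lies flat on the counter at rest, slot up (within 5 degrees), with its 200 mm long side against the sill's near face: within 4 degrees of parallel and its centre no more than 6 mm farther from the face than when touching (all of step 1 and all of step 2 and height (world z) of glove_box above 0.027 m and x of glove_box in the frame of sill below -0.045 m and linear speed of glove_box below 0.01 m/s).
It fails at once if the carton is lifted (its centre more than 20 mm above its standing height) (height (world z) of glove_box above 0.0725 m).
It fails at once if the carton is taken between the fingers (x of the grasp point in the frame of glove_box between -0.027 and 0.027 m and y of the grasp point in the frame of glove_box between -0.096 and 0.096 m and z of the grasp point in the frame of glove_box between -0.048 and 0.048 m).
It fails at once if a bystander is moved by more than 20 mm or tipped (distance of any of tin, jar, sauce, scale from where it was at the start of the episode above 0.02 m or angle between any of tin, jar, sauce's own z axis and vertical above 0.4 rad).
It also fails if it takes over 42 s, if anything falls off the work surface, if the arm or the gripper's body presses on something with over 40 N, if the wrist force passes 120 N, or if a joint passes its speed limit or range.

## Working session

There is one attempt and no reset: what is moved stays moved. The work goes in short steps, Python scripts to look and compute and a shell command to move; the robot and the scene stay as the last step left them, time stands still between calls to the robot, and variables do not carry over. Pictures are saved under pics/ and viewed, and the job is handed in when it is done.

```bash
mkdir -p pics; ls
python3 - <<'E'
from workcell import r,get_image,get_calibration
import cv2
s=r.read_state();print(s['clock'],s['tool_pos'],s['tcp_rot'],s['finger_gap'],r.hold_point_z)
for n in ['scene','top']:
    im=get_image(n);cv2.imwrite(f'pics/{n}0.png',im[...,::-1])
    c=get_calibration(n);print(n,c['fx'],c['D'],c['extrinsics'])
E
```

```text
pics
0.0 [0.19102969 0.69887677 0.23042372] [-1.0115528   1.32483773  1.00974196] 0.0855790306957397 0.0187
scene 470.96519977258356 [-0.06755515  0.          0.          0.          0.        ] [[-0.6183676   0.78572288 -0.01615736  0.33509188]
 [ 0.56863373  0.43313682 -0.6993198  -0.28093528]
 [-0.54247322 -0.44162433 -0.71462631  1.44905565]
 [ 0.          0.          0.          1.        ]]
top 527.9394817297364 [-0.20268743  0.          0.          0.          0.        ] [[-1.31717608e-02 -9.99908105e-01  3.20723595e-03  6.56469108e-04]
 [-9.91814120e-01  1.26575865e-02 -1.27061152e-01  5.51900225e-01]
 [ 1.27008880e-01 -4.85460101e-03 -9.91889700e-01  1.26230564e+00]
 [ 0.00000000e+00  0.00000000e+00  0.00000000e+00  1.00000000e+00]]
```

View pics/scene0.png

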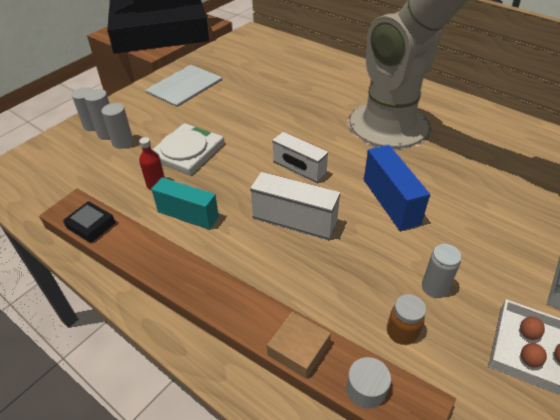

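View pics/top0.png

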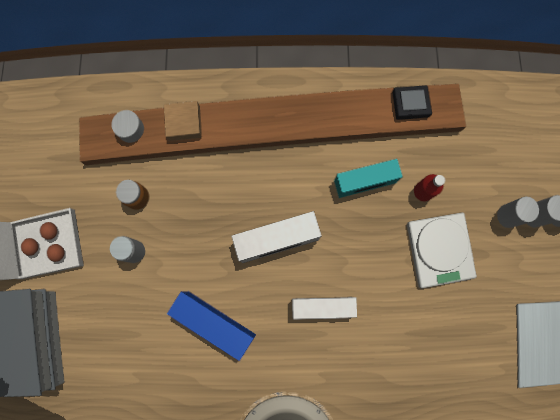

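The candidates are the large white carton at top (277,238), the smaller white carton at top (324,308), the turquoise one at (369,178) and the blue one at (211,325). The large white one fits: it isn't blue or turquoise, and it's the larger of the two white ones. I'll confirm it in a crop.

Run:
```python
import cv2
a=cv2.imread('pics/top0.png');b=cv2.imread('pics/scene0.png')
cv2.imwrite('pics/crop_t.png',cv2.resize(a[140:340,210:410],None,fx=3,fy=3,interpolation=cv2.INTER_CUBIC))
cv2.imwrite('pics/crop_s.png',cv2.resize(b[120:250,230:360],None,fx=4,fy=4,interpolation=cv2.INTER_CUBIC))
```

```text
(no output)
```

View pics/crop_t.png

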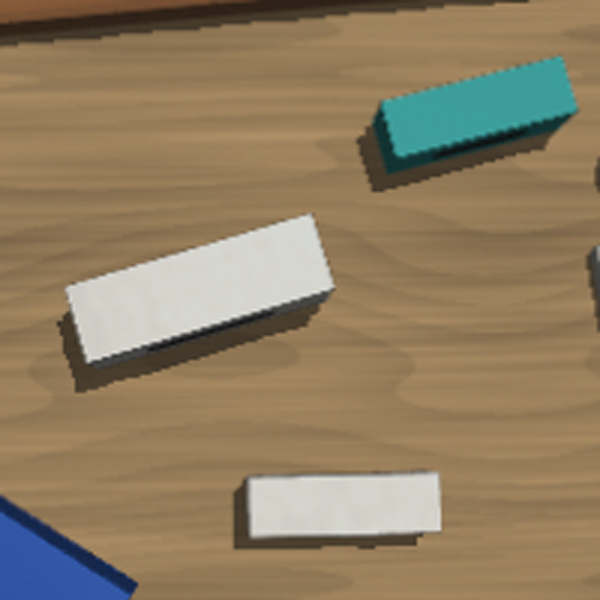

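View pics/crop_s.png

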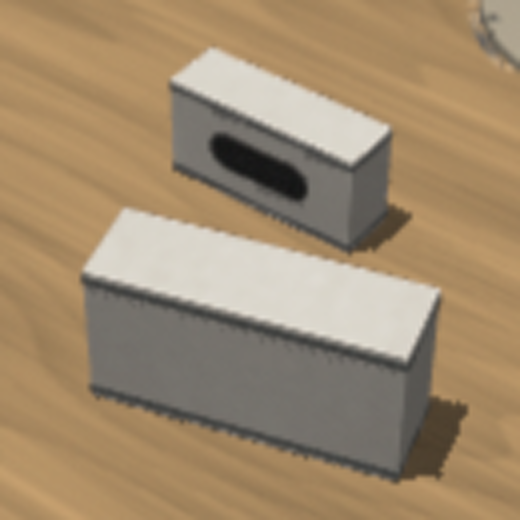

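The large white carton is confirmed. Its slot is on the robot side, and its top corners in the top picture are (232,236), (314,211), (321,236) and (239,261). Next I'll look at the sill edge.

```bash
python3 - <<'E'
import cv2,numpy as np
a=cv2.imread('pics/top0.png')
l=cv2.resize(a[125:175,70:170],None,fx=6,fy=6,interpolation=cv2.INTER_CUBIC)
m=cv2.resize(a[115:165,230:330],None,fx=6,fy=6,interpolation=cv2.INTER_CUBIC)
cv2.imwrite('pics/crop_sl.png',np.vstack([l[:290],m[:290]]))
r_=cv2.resize(a[100:150,380:480],None,fx=6,fy=6,interpolation=cv2.INTER_CUBIC)
cv2.imwrite('pics/crop_sr.png',r_)
E
cat > h.py <<'E'
import numpy as np,cv2
from workcell import r,get_image,get_calibration
def px2w(n,pts,z):
    c=get_calibration(n);K=np.array([[c['fx'],0,c['cx']],[0,c['fy'],c['cy']],[0,0,1]]);D=np.array(c['D'],float)
    E=np.array(c['extrinsics']);R=E[:3,:3];t=E[:3,3]
    u=cv2.undistortPoints(np.array(pts,float).reshape(-1,1,2),K,D).reshape(-1,2)
    d=np.c_[u,np.ones(len(u))]@R;o=-R.T@t
    z=np.broadcast_to(z,len(u))
    return o+d*((z-o[2])/d[:,2])[:,None]
def w2px(n,P):
    c=get_calibration(n);K=np.array([[c['fx'],0,c['cx']],[0,c['fy'],c['cy']],[0,0,1]]);D=np.array(c['D'],float)
    E=np.array(c['extrinsics'])
    return cv2.projectPoints(np.array(P,float).reshape(-1,1,3),cv2.Rodrigues(E[:3,:3])[0],E[:3,3],K,D)[0].reshape(-1,2)
E
python3 - <<'E'
from h import *
np.set_printoptions(precision=4,suppress=True)
P=px2w('top',[(232,235.7),(314,211),(321,236.3),(239.3,261)],.105);print(P)
print([np.linalg.norm(P[i]-P[(i+1)%4]) for i in range(4)],P.mean(0))
for a,b in((0,1),(3,2)): d=P[a]-P[b];print('yaw of long axis(y)',np.degrees(np.arctan2(-d[0],d[1])))
print('small',px2w('top',[(292.5,299.5),(356,297.5),(357,317),(293,319)],.07))
print('turq',px2w('top',[(336.5,174),(397,159),(402.5,177),(342,192.5)],.08))
print('jar,tin,sauce,scale',px2w('top',[(128,192),(123,248),(440,180),(442,250)],[.09,.115,.15,.04]))
s=r.read_state()
print(cv2.Rodrigues(np.array(s['tcp_rot']))[0])
E
```

```text
[[ 0.5068  0.12    0.105 ]
 [ 0.5623 -0.0713  0.105 ]
 [ 0.5028 -0.0864  0.105 ]
 [ 0.448   0.1033  0.105 ]]
[np.float64(0.19916397306923747), np.float64(0.06131870282868525), np.float64(0.19738767660950673), np.float64(0.06119884262786337)] [0.505  0.0164 0.105 ]
yaw of long axis(y) 16.159897323499273
yaw of long axis(y) 16.13493725676869
small [[ 0.3573 -0.0187  0.07  ]
 [ 0.3594 -0.1691  0.07  ]
 [ 0.3133 -0.1705  0.07  ]
 [ 0.3115 -0.0193  0.07  ]]
turq [[ 0.6552 -0.1289  0.08  ]
 [ 0.6916 -0.2785  0.08  ]
 [ 0.6467 -0.2899  0.08  ]
 [ 0.6098 -0.1409  0.08  ]]
jar,tin,sauce,scale [[ 0.6168  0.3747  0.09  ]
 [ 0.4796  0.3758  0.115 ]
 [ 0.6247 -0.362   0.15  ]
 [ 0.4703 -0.3919  0.04  ]]
[[-0.0003 -0.9646  0.2636]
 [-0.0014  0.2636  0.9646]
 [-1.     -0.0001 -0.0014]]
```

View pics/crop_sl.png

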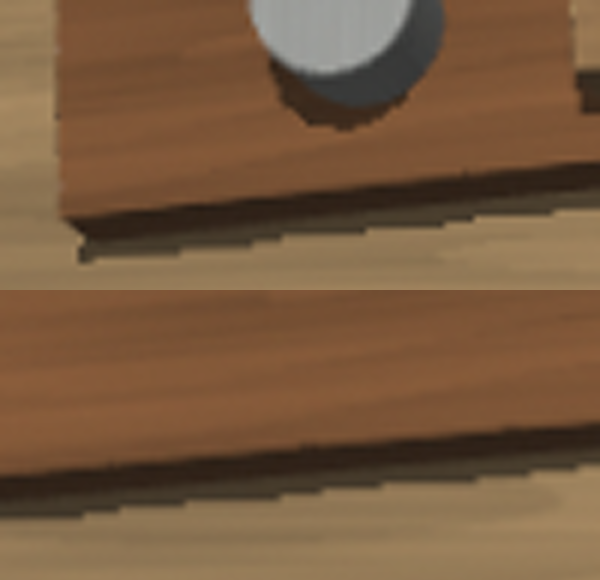

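View pics/crop_sr.png

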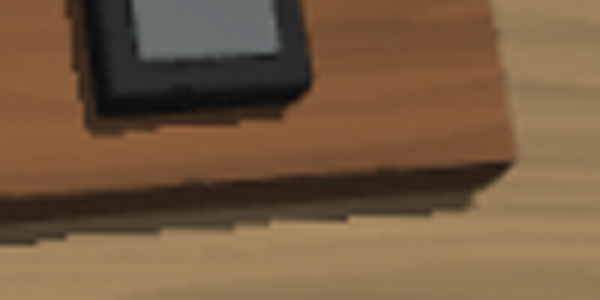

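Run:
```python
from h import *
np.set_printoptions(precision=4,suppress=True)
S=px2w('top',[(80,161.2),(230,145.8),(330,137.5),(465.8,126.7)],.045);print(S)
p=np.polyfit(S[:,1],S[:,0],1);print(p,'sill yaw',np.degrees(np.arctan(-p[0])),np.polyval(p,S[:,1])-S[:,0],np.linalg.norm(S[3]-S[0]))
s=r.read_state()
t=np.radians(16.1);n=np.array([np.cos(t),np.sin(t)])
tgt=np.array([.505,.0164])-n*(.031+.011+.03);print(tgt,(tgt-s['tool_pos'][:2])*1000)
print(106.1-np.degrees(np.arctan2(.9646,.2636)))
```

```text
[[ 0.7083  0.5202  0.045 ]
 [ 0.7382  0.1315  0.045 ]
 [ 0.7565 -0.119   0.045 ]
 [ 0.7864 -0.4734  0.045 ]]
[-0.0783  0.7485] sill yaw 4.476969172545169 [-0.0005 -0.      0.0013 -0.0008] 0.9966350089590882
[ 0.4358 -0.0036] [ 244.8006 -702.5111]
31.384265605412722
```

Sizes agree: the carton measures 199 by 61 mm and the sill 997 mm. The sill's yaw is 4.5° and the carton's is 16.1°. I'll move in behind the slot face with the jaws open, which gives two contact points.

```bash
python3 -m crank '[{"dx":20,"dy":-35,"spin":3},{"dx":45,"dy":-70,"spin":6},{"dx":70,"dy":-105,"spin":9},{"dx":95,"dy":-138,"spin":12},{"dx":118,"dy":-172,"spin":15},{"dx":140,"dy":-206,"spin":18},{"dx":160,"dy":-242,"spin":21},{"dx":178,"dy":-280,"spin":24},{"dx":195,"dy":-318,"spin":27},{"dx":208,"dy":-357,"spin":31},{"dx":220,"dy":-396,"spin":31},{"dx":230,"dy":-436,"spin":31},{"dx":238,"dy":-476,"spin":31},{"dx":242,"dy":-517,"spin":31},{"dx":244,"dy":-558,"spin":31},{"dx":244,"dy":-599,"spin":31},{"dx":244,"dy":-640,"spin":31},{"dx":244,"dy":-680,"spin":31},{"dx":244,"dy":-702,"spin":31},{"dx":244,"dy":-702,"spin":31}]'
```

```text
$[0]: bad value
```

```bash
python3 -m crank '[{"dx":20,"dy":-35,"dz":0,"spin":3,"gripper":85},{"dx":45,"dy":-70,"dz":0,"spin":6,"gripper":85},{"dx":70,"dy":-105,"dz":0,"spin":9,"gripper":85},{"dx":95,"dy":-138,"dz":0,"spin":12,"gripper":85},{"dx":118,"dy":-172,"dz":0,"spin":15,"gripper":85},{"dx":140,"dy":-206,"dz":0,"spin":18,"gripper":85},{"dx":160,"dy":-242,"dz":0,"spin":21,"gripper":85},{"dx":178,"dy":-280,"dz":0,"spin":24,"gripper":85},{"dx":195,"dy":-318,"dz":0,"spin":27,"gripper":85},{"dx":208,"dy":-357,"dz":0,"spin":31,"gripper":85},{"dx":220,"dy":-396,"dz":0,"spin":31,"gripper":85},{"dx":230,"dy":-436,"dz":0,"spin":31,"gripper":85},{"dx":238,"dy":-476,"dz":0,"spin":31,"gripper":85},{"dx":242,"dy":-517,"dz":0,"spin":31,"gripper":85},{"dx":244,"dy":-558,"dz":0,"spin":31,"gripper":85},{"dx":244,"dy":-599,"dz":0,"spin":31,"gripper":85},{"dx":244,"dy":-640,"dz":0,"spin":31,"gripper":85},{"dx":244,"dy":-680,"dz":0,"spin":31,"gripper":85},{"dx":244,"dy":-702,"dz":0,"spin":31,"gripper":85},{"dx":244,"dy":-702,"dz":0,"spin":31,"gripper":85}]'
```

```text
clock: 1.77
tool_pos: [0.4343, -0.008, 0.2304]
tcp_rot: [-1.405, 1.073, 1.402]
force: [0.4, 0.4, -0.7]
finger_gap: 0.0848
```

```bash
python3 -m crank '[{"dx":0,"dy":2,"dz":-35,"spin":0,"gripper":85},{"dx":0,"dy":4,"dz":-70,"spin":0,"gripper":85},{"dx":0,"dy":4,"dz":-105,"spin":0,"gripper":85},{"dx":0,"dy":4,"dz":-135,"spin":0,"gripper":85},{"dx":0,"dy":4,"dz":-147,"spin":0,"gripper":85},{"dx":0,"dy":4,"dz":-147,"spin":0,"gripper":85}]'
python3 - <<'E'
from h import *
s=r.read_state();R=cv2.Rodrigues(np.array(s['tcp_rot']))[0];print(np.round(R,3),np.degrees(np.arctan2(R[1,2],R[0,2])))
a=get_image('scene');cv2.imwrite('pics/s1.png',cv2.resize(a[60:300,180:430],None,fx=3,fy=2.5)[...,::-1])
E
```

```text
clock: 2.27
tool_pos: [0.433, -0.0033, 0.0808]
tcp_rot: [-1.403, 1.076, 1.407]
force: [-0.1, 0.4, 0.2]
finger_gap: 0.085
[[-0.005 -0.964 -0.265]
 [-0.003 -0.265  0.964]
 [-1.     0.006 -0.002]] 105.37930854842219
```

View pics/s1.png

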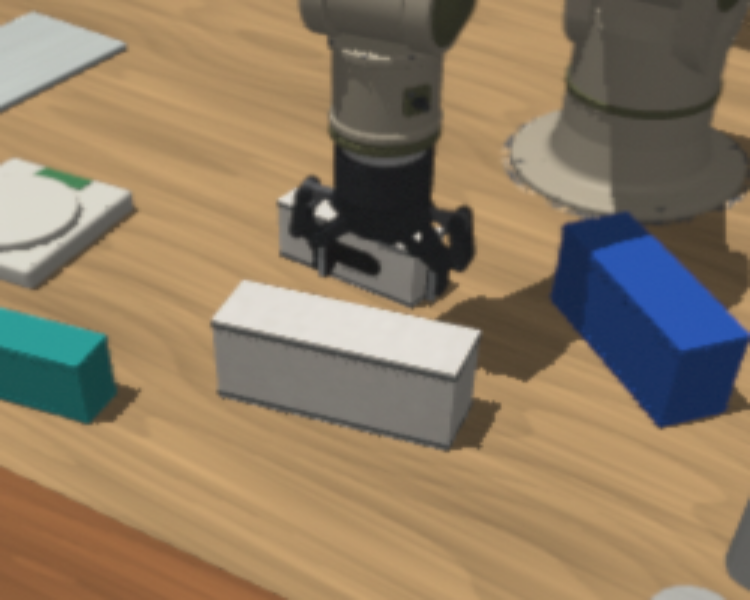

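```bash
python3 -m crank '[{"dx":10,"dy":3,"dz":2,"spin":0,"gripper":85},{"dx":19,"dy":5.5,"dz":4,"spin":0,"gripper":85},{"dx":27,"dy":8,"dz":4,"spin":0,"gripper":85},{"dx":33,"dy":9.5,"dz":4,"spin":0,"gripper":85},{"dx":38,"dy":11,"dz":4,"spin":0,"gripper":85},{"dx":43,"dy":12.5,"dz":4,"spin":0,"gripper":85},{"dx":48,"dy":14,"dz":4,"spin":0,"gripper":85}]'
python3 - <<'E'
from h import *
a=get_image('scene');cv2.imwrite('pics/s2.png',cv2.resize(a[60:300,180:430],None,fx=3,fy=2.5)[...,::-1])
E
```

```text
clock: 2.9
tool_pos: [0.4817, 0.0106, 0.0864]
tcp_rot: [-1.404, 1.075, 1.406]
force: [-0.6, -0.9, 1.9]
finger_gap: 0.0849
```

View pics/s2.png

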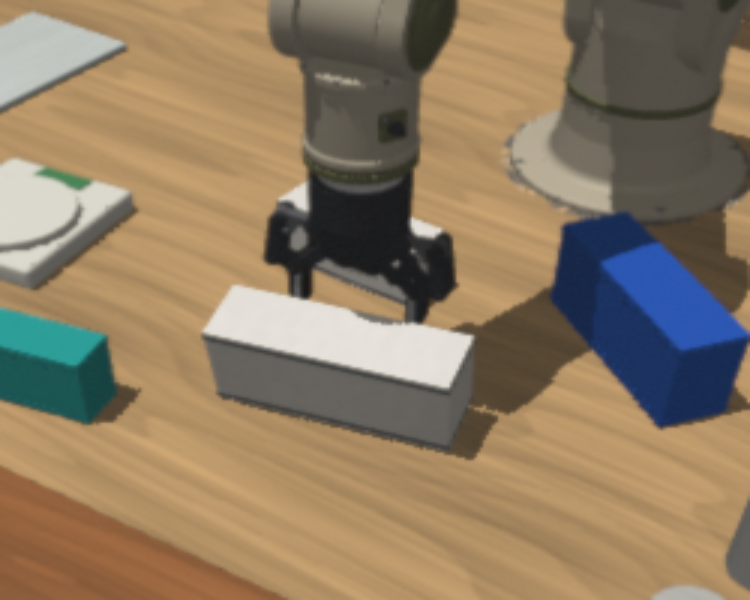

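The far bottom edge hasn't moved and the carton is leaning away, so it's tipping instead of sliding. I'll keep pushing.

```bash
python3 -m crank '[{"dx":5,"dy":1.5,"dz":0,"spin":0,"gripper":85},{"dx":10,"dy":3,"dz":0,"spin":0,"gripper":85},{"dx":15,"dy":4.5,"dz":0,"spin":0,"gripper":85},{"dx":20,"dy":6,"dz":0,"spin":0,"gripper":85},{"dx":24,"dy":7,"dz":0,"spin":0,"gripper":85},{"dx":28,"dy":8,"dz":0,"spin":0,"gripper":85},{"dx":28,"dy":8,"dz":0,"spin":0,"gripper":85},{"dx":28,"dy":8,"dz":0,"spin":0,"gripper":85}]'
python3 - <<'E'
from h import *
a=get_image('scene');cv2.imwrite('pics/s3.png',cv2.resize(a[60:300,180:430],None,fx=3,fy=2.5)[...,::-1])
E
```

```text
clock: 3.62
tool_pos: [0.5112, 0.0191, 0.0863]
tcp_rot: [-1.405, 1.074, 1.405]
force: [0.1, -0.2, 0.7]
finger_gap: 0.0848
```

View pics/s3.png

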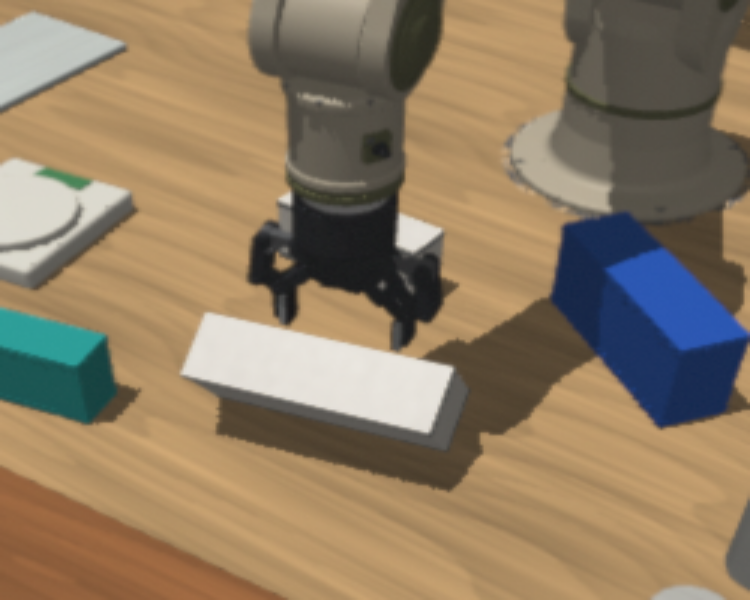

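It's falling now. I'll back off while it settles.

```bash
python3 -m crank '[{"dx":-10,"dy":-3,"dz":5,"spin":0,"gripper":85},{"dx":-25,"dy":-7,"dz":5,"spin":0,"gripper":85},{"dx":-40,"dy":-11,"dz":5,"spin":0,"gripper":85},{"dx":-55,"dy":-15,"dz":5,"spin":0,"gripper":85},{"dx":-65,"dy":-18,"dz":5,"spin":0,"gripper":85},{"dx":-65,"dy":-18,"dz":5,"spin":0,"gripper":85},{"dx":-65,"dy":-18,"dz":5,"spin":0,"gripper":85}]'
python3 - <<'E'
from h import *
a=get_image('scene');cv2.imwrite('pics/s4.png',cv2.resize(a[60:300,180:430],None,fx=3,fy=2.5)[...,::-1])
a=get_image('top');cv2.imwrite('pics/t4f.png',a[...,::-1]);cv2.imwrite('pics/t4.png',cv2.resize(a[100:300,180:380],None,fx=3,fy=3,interpolation=cv2.INTER_CUBIC)[...,::-1])
E
```

```text
clock: 4.25
tool_pos: [0.4458, 0.0008, 0.0917]
tcp_rot: [-1.405, 1.074, 1.405]
force: [0.9, -0.1, 0.3]
finger_gap: 0.0851
```

View pics/s4.png

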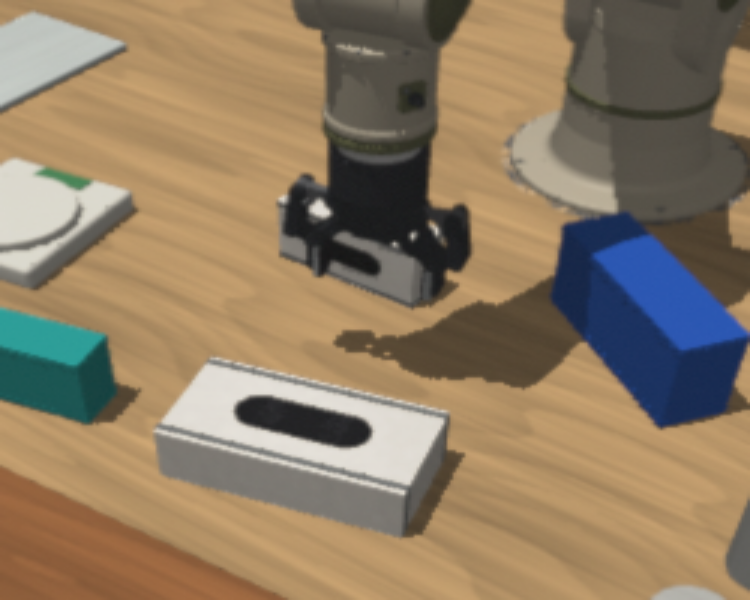

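View pics/t4.png

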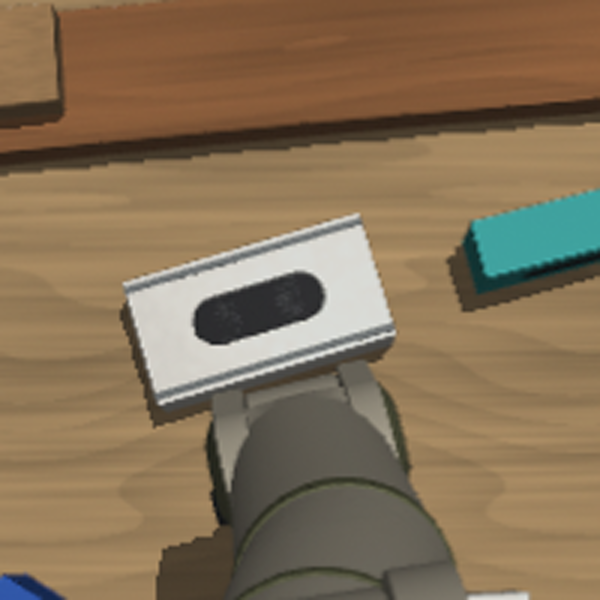

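It's on its back, slot up. The top-crop corners are (123,286), (360,215), (395,333) and (158,405). I'll measure from those.

```bash
cat > m.py <<'E'
from h import *
def meas(c,off=(180,100),k=3):
    P=px2w('top',np.array(c,float)/k+off,.062)
    print(np.round(P,4));print([round(float(np.linalg.norm(P[i]-P[(i+1)%4])),4) for i in range(4)])
    C=P.mean(0);y=[np.degrees(np.arctan2(-(P[a]-P[b])[0],(P[a]-P[b])[1])) for a,b in((0,1),(3,2))]
    a=np.radians(4.48);gap=((.7485-.0783*C[1])-C[0])*np.cos(a)
    print('C',C.round(4),'yaw',np.round(y,2),'centre to sill',gap.round(4))
    t=np.radians(np.mean(y));n=np.array([np.cos(t),np.sin(t)]);s=r.read_state()['tool_pos']
    print('near-mid',C[:2]-n*.0525,'tool',s)
    return C,np.mean(y)
E
python3 -c "
from m import *
meas([(123,286),(360,215),(395,333),(158,405)])"
```

```text
[[ 0.6098  0.1511  0.062 ]
 [ 0.6658 -0.0416  0.062 ]
 [ 0.5685 -0.0682  0.062 ]
 [ 0.5127  0.1227  0.062 ]]
[0.2007, 0.1009, 0.1988, 0.1012]
C [0.5892 0.041  0.062 ] yaw [16.21 16.3 ] centre to sill 0.1556
near-mid [0.53881523 0.02629881] tool [0.44701596 0.00123732 0.09153681]
```

```bash
python3 -m crank '[{"dx":0,"dy":15,"dz":-15,"spin":-4,"gripper":85},{"dx":0,"dy":30,"dz":-35,"spin":-8,"gripper":85},{"dx":5,"dy":42,"dz":-55,"spin":-11,"gripper":85},{"dx":15,"dy":42,"dz":-72,"spin":-11,"gripper":85},{"dx":25,"dy":42,"dz":-72,"spin":-11,"gripper":85},{"dx":33,"dy":42,"dz":-72,"spin":-11,"gripper":85},{"dx":41,"dy":42,"dz":-72,"spin":-11,"gripper":85},{"dx":49,"dy":43,"dz":-72,"spin":-11,"gripper":85},{"dx":57,"dy":44,"dz":-72,"spin":-11,"gripper":85},{"dx":64,"dy":44,"dz":-72,"spin":-11,"gripper":85},{"dx":71,"dy":45,"dz":-72,"spin":-11,"gripper":85},{"dx":78,"dy":45,"dz":-72,"spin":-11,"gripper":85},{"dx":85,"dy":46,"dz":-72,"spin":-11,"gripper":85},{"dx":92,"dy":46,"dz":-72,"spin":-11,"gripper":85},{"dx":92,"dy":46,"dz":-72,"spin":-11,"gripper":85},{"dx":92,"dy":46,"dz":-72,"spin":-11,"gripper":85}]'
python3 - <<'E'
from h import *
s=r.read_state();R=cv2.Rodrigues(np.array(s['tcp_rot']))[0];print(np.degrees(np.arctan2(R[1,2],R[0,2])))
a=get_image('top');cv2.imwrite('pics/t5.png',cv2.resize(a[100:300,180:380],None,fx=3,fy=3,interpolation=cv2.INTER_CUBIC)[...,::-1])
E
```

```text
clock: 5.68
tool_pos: [0.5396, 0.0472, 0.0195]
tcp_rot: [-1.266, 1.175, 1.265]
force: [-1.0, 0.1, 0.5]
finger_gap: 0.0854
94.35865851250114
```

View pics/t5.png

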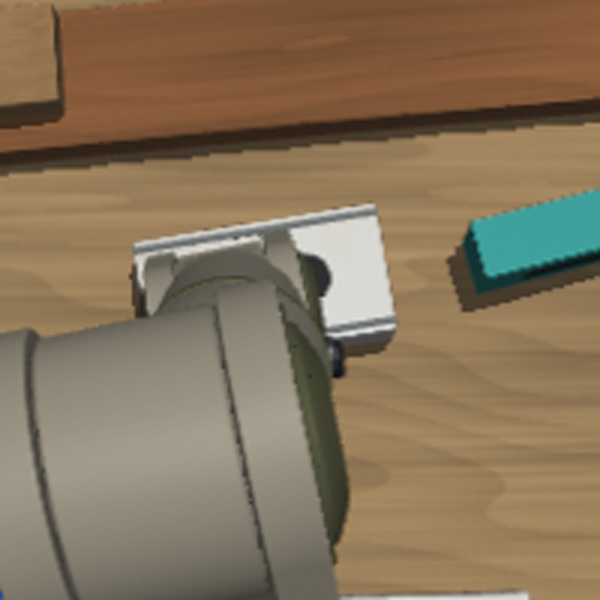

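```bash
python3 -c "
from h import *
P=px2w('top',np.array([(135,244),(375,206)])/3.+[180,100],.062);d=P[0]-P[1];print(P,np.degrees(np.arctan2(-d[0],d[1])),np.linalg.norm(d))
print([(.7485-.0783*p[1]-p[0])*.997 for p in P])"
```

```text
[[ 0.64430997  0.1414986   0.062     ]
 [ 0.67318661 -0.05398984  0.062     ]] 8.402700091253275 0.19760969691026053
[np.float64(0.09283135486204909), np.float64(0.07930217428015085)]
```

```bash
python3 -m crank '[{"dx":7,"dy":0,"dz":0,"spin":0,"gripper":85},{"dx":14,"dy":0,"dz":0,"spin":0,"gripper":85},{"dx":21,"dy":0,"dz":0,"spin":0,"gripper":85},{"dx":28,"dy":1,"dz":0,"spin":0,"gripper":85},{"dx":35,"dy":1,"dz":0,"spin":0,"gripper":85},{"dx":42,"dy":2,"dz":0,"spin":0,"gripper":85},{"dx":49,"dy":3,"dz":0,"spin":0,"gripper":85},{"dx":56,"dy":4,"dz":0,"spin":0,"gripper":85},{"dx":62,"dy":4,"dz":0,"spin":0,"gripper":85},{"dx":68,"dy":5,"dz":0,"spin":0,"gripper":85},{"dx":68,"dy":5,"dz":0,"spin":0,"gripper":85}]'
python3 - <<'E'
from h import *
a=get_image('top');cv2.imwrite('pics/t6.png',cv2.resize(a[100:300,180:380],None,fx=3,fy=3,interpolation=cv2.INTER_CUBIC)[...,::-1])
E
```

```text
clock: 6.65
tool_pos: [0.6089, 0.0524, 0.0195]
tcp_rot: [-1.267, 1.173, 1.264]
force: [0.4, -0.6, -0.6]
finger_gap: 0.0848
```

View pics/t6.png

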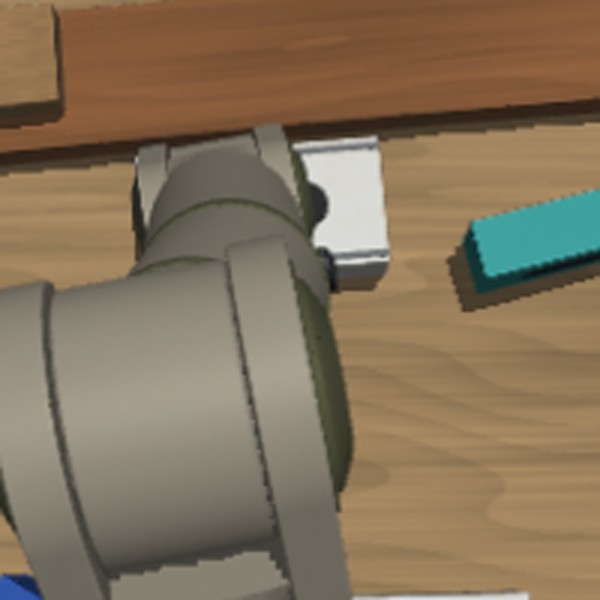

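```bash
python3 -m crank '[{"dx":4,"dy":0,"dz":0,"spin":0,"gripper":85},{"dx":8,"dy":0.5,"dz":0,"spin":0,"gripper":85},{"dx":11,"dy":1,"dz":0,"spin":0,"gripper":85},{"dx":14,"dy":1,"dz":0,"spin":0,"gripper":85},{"dx":16,"dy":1,"dz":0,"spin":0,"gripper":85},{"dx":16,"dy":1,"dz":0,"spin":0,"gripper":85}]'; python3 -m crank '[{"dx":1,"dy":0,"dz":0,"spin":0,"gripper":85},{"dx":2,"dy":0,"dz":0,"spin":0,"gripper":85}]'
```

```text
clock: 7.2
tool_pos: [0.6249, 0.0534, 0.0195]
tcp_rot: [-1.267, 1.173, 1.264]
force: [-0.1, -0.3, 1.0]
finger_gap: 0.0851
clock: 7.37
tool_pos: [0.6268, 0.0534, 0.0195]
tcp_rot: [-1.267, 1.173, 1.264]
force: [-1.7, 0.1, 0.9]
finger_gap: 0.0852
```

```bash
python3 -m crank '[{"dx":1,"dy":0,"dz":0,"spin":0,"gripper":85},{"dx":2,"dy":0,"dz":0,"spin":0,"gripper":85}]'; python3 -m crank '[{"dx":1,"dy":0,"dz":0,"spin":0,"gripper":85},{"dx":2,"dy":0,"dz":0,"spin":0,"gripper":85}]';python3 - <<'E'
from h import *
a=get_image('top');cv2.imwrite('pics/t7.png',cv2.resize(a[100:300,180:380],None,fx=3,fy=3,interpolation=cv2.INTER_CUBIC)[...,::-1])
E
```

```text
clock: 7.53
tool_pos: [0.6286, 0.0534, 0.0195]
tcp_rot: [-1.267, 1.174, 1.264]
force: [-2.9, -0.3, 0.9]
finger_gap: 0.0848
clock: 7.7
tool_pos: [0.6297, 0.0533, 0.0194]
tcp_rot: [-1.266, 1.175, 1.266]
force: [-7.4, -0.7, 4.6]
finger_gap: 0.085
```

View pics/t7.png

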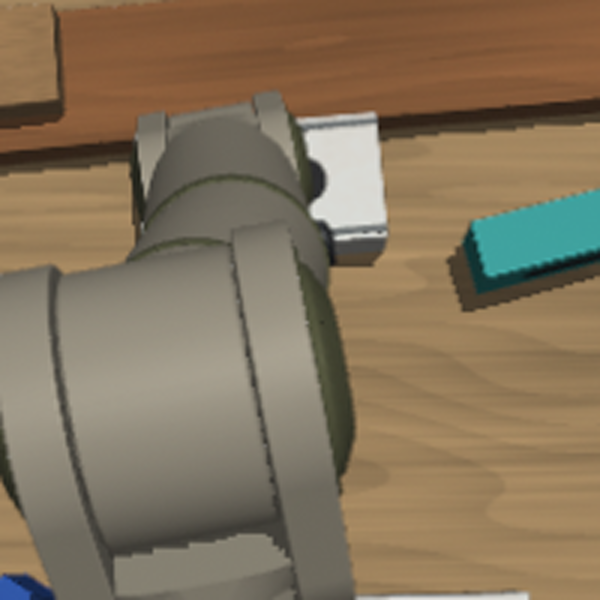

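The carton has met the sill: the force has risen to 7 N. I'll press gently to seat it square.

```bash
python3 -m crank '[{"dx":2,"dy":0,"dz":0,"spin":0,"gripper":85},{"dx":2.5,"dy":0,"dz":0,"spin":0,"gripper":85}]'; python3 -m crank '[{"dx":2,"dy":0,"dz":0,"spin":0,"gripper":85},{"dx":2,"dy":0,"dz":0,"spin":0,"gripper":85}]'
```

```text
clock: 7.92
tool_pos: [0.6296, 0.0531, 0.0193]
tcp_rot: [-1.265, 1.179, 1.27]
force: [-11.1, -0.0, 8.3]
finger_gap: 0.0852
clock: 8.08
tool_pos: [0.6294, 0.0531, 0.0192]
tcp_rot: [-1.263, 1.182, 1.274]
force: [-9.4, -0.3, 6.5]
finger_gap: 0.0851
```

```bash
python3 -m crank '[{"dx":-3,"dy":0,"dz":0,"spin":0,"gripper":85},{"dx":-15,"dy":-1,"dz":0,"spin":0,"gripper":85},{"dx":-40,"dy":-3,"dz":0,"spin":0,"gripper":85},{"dx":-75,"dy":-6,"dz":10,"spin":0,"gripper":85},{"dx":-110,"dy":-8,"dz":40,"spin":0,"gripper":85},{"dx":-145,"dy":-20,"dz":70,"spin":0,"gripper":85},{"dx":-175,"dy":-30,"dz":100,"spin":0,"gripper":85},{"dx":-190,"dy":-40,"dz":110,"spin":0,"gripper":85},{"dx":-190,"dy":-40,"dz":110,"spin":0,"gripper":85}]'
python3 - <<'E'
from h import *
a=get_image('top');cv2.imwrite('pics/t8.png',cv2.resize(a[100:250,180:380],None,fx=4,fy=4,interpolation=cv2.INTER_CUBIC)[...,::-1])
a=get_image('scene');cv2.imwrite('pics/s8.png',a[...,::-1])
E
```

```text
clock: 8.83
tool_pos: [0.4357, 0.0107, 0.1321]
tcp_rot: [-1.263, 1.183, 1.271]
force: [-1.8, -0.4, -0.3]
finger_gap: 0.0847
```

View pics/t8.png

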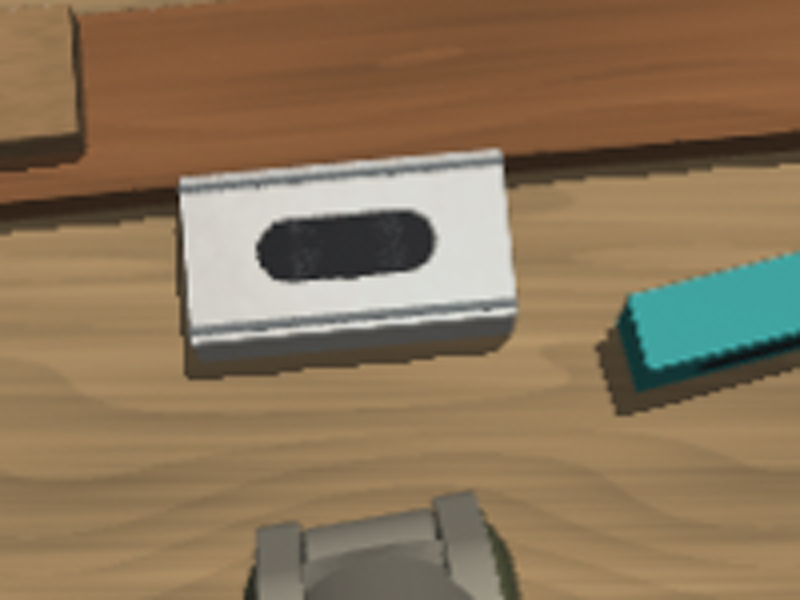

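View pics/s8.png

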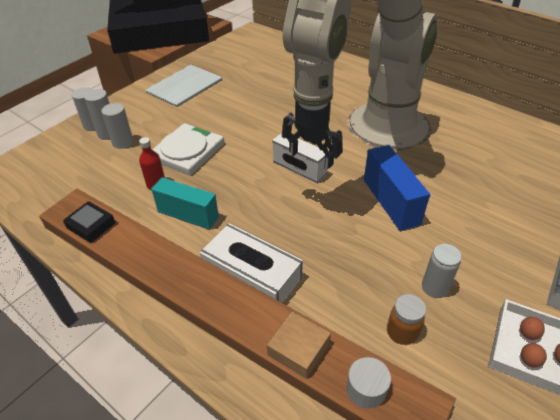

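```bash
python3 -c "
from m import *
meas([(180,181),(501,151),(516,308),(193,345)],k=4)"
python3 - <<'E'
import cv2
b=cv2.imread('pics/s8.png')
cv2.imwrite('pics/c8.png',cv2.resize(b[210:320,170:330],None,fx=5,fy=5,interpolation=cv2.INTER_CUBIC))
E
```

```text
[[ 0.7352  0.1421  0.062 ]
 [ 0.7515 -0.0561  0.062 ]
 [ 0.6523 -0.0633  0.062 ]
 [ 0.632   0.1335  0.062 ]]
[0.1989, 0.0994, 0.1979, 0.1036]
C [0.6927 0.039  0.062 ] yaw [4.69 5.89] centre to sill 0.0525
near-mid [0.64045811 0.03418783] tool [0.44031582 0.01281656 0.13036511]
```

View pics/c8.png

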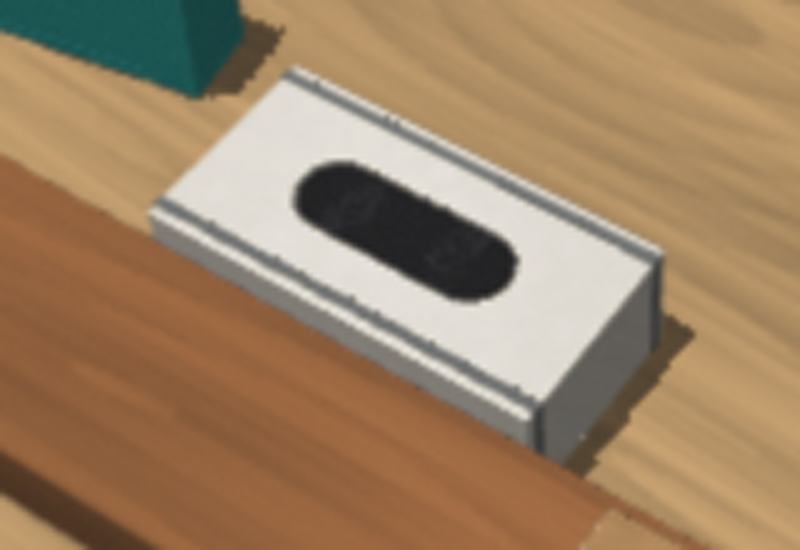

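Against the sill, the carton's centre is 52.5 mm from the face (exactly touching), its yaw is within about 1° of the sill's, and the slot is up. The bystanders look unmoved, so I'm handing in.

```bash
python3 -c "
from workcell import r
print(r.job_done(), r.read_state()['clock'])"
```

```text
the job is handed in; nothing more can be done
the job is handed in; nothing more can be done
```

I tipped the large white carton onto its back by pushing high with the open fingers. Then I pushed it low, turning it square on the way, until its long side pressed against the sill at about 10 N. I handed the job in shortly after the last reading at 8.8 s, and no verdict was reported.

**Last checks:**
- **Position:** the slot faces up, and the carton's centre is 52.5 mm from the sill face, which is exactly touching.
- **Angle:** the far edge gave a yaw of 4.7° and the near edge 5.9°, against 4.5° for the sill. The two edges disagree by about 1°, but both are inside the 4° limit.
- **Bystanders:** the tin, jar, sauce bottle and scale look unmoved in the last scene picture; I judged that by eye only.

Nothing else failed, apart from one move call that was refused before anything moved; I retyped it with every field filled in.

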